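Index the engraving turntable and lock it with its drop pin

ROBOT

A 7-joint arm with a two-finger parallel gripper is mounted at the origin on the work surface. World frame = base frame: x ahead of the robot, y to its left, z up, the work surface at z = 0. Lengths are in m, angles in rad, forces in N, time in s.
With the tool pointing down it reaches from about 0.4 to 0.85 m from the base axis. Payload 10.4 kg.
Tool frame: the origin (TCP) lies midway between the tips of the shut fingers; the grasp point (between the pads) lies 19 mm behind it (bot.grasp_offset is the distance from the TCP to the grasp point, in m); z points along the fingers, y is the line along which they close (so a half turn about z gives the same grasp; the last joint's range is limited). The gripper opens to 87 mm and grips with 3 to 60 N. Pads are 19 mm wide; open, the fingers measure 117 mm over their backs; the gripper's body (75 mm by 190 mm) begins 51 mm behind the grasp point.
Start: joints at [1.092, 0.332, -0.065, 1.46, 0.022, 1.35, -0.088], TCP at [0.275, -0.561, 0.223] pointing down, gripper open.
Joint ranges: [-2.6, 2.6], [-0.5, 2.12], [-1.47, 1.34], [0.16, 2.42], [-1.27, 4.41], [0.06, 2.06], [-2.6, 2.6]. Speed limits (rad/s): [2.22, 2.22, 2.79, 2.79, 3.14, 3.14, 3.14].

INTERFACE

Orientations are given as a unit quaternion [x, y, z, w].
In Python, from bench import bot gives the robot as it stands. Calls block until the motion is done:
- bot.goto(position, orientation): joint-space move of the TCP to a pose.
- bot.servo_line(position, max_speed=0.15, rotation=None, stop_force=None): straight line of the TCP; rotation=None keeps the orientation; max_speed is the mean speed in m/s. With stop_force (N) it stops when the force on the tool has changed by that much, and returns True; else False.
- bot.move_j(angles): joint-space move.
- bot.command_gripper(opening, strength=None): finger opening in m; strength is the grip in N (None keeps the last); returns when the fingers have stopped.
- bot.wait(seconds).
- bot.solve_ik(position, orientation): joint angles nearest the present ones, or None.
- bot.read_state(): the state.
- bot.grab_frame(name): name is "scene" or "top" or "wrist"; returns a dict with "frame" (384x512x3 uint8, red, green, blue), "fx", "fy", "cx", "cy" (pixels), "R" (3x3) and "t" (3): a world point X has camera coordinates R X + t. Camera axes: x right, y down, z forward; pixel columns grow to the right and rows downward; lengths in m; the calibration is good to about 2 mm. The wrist camera is an equidistant fisheye: a pixel r from the principal point sees the ray r / f radians off the axis. A picture is of the moment at which its call begins. There is no depth.
A pose or a line that the arm cannot do raises bot.MotionError and nothing moves.
- bot.sign_off(): hands the job in; it is judged then, once.
The state is a dict: "time_s": time; "q": joint angles; "dq": joint speeds; "joint_efforts": joint torques, N m; "tool_pos": TCP position; "orientation": TCP orientation; "force": force on the tool from outside, world axes, zero at the start; "wrist_torque": the same for the moment, N m; "width": finger opening in m; "grasp_force": force on a finger pad.
Only numpy, scipy, OpenCV 4.12 (cv2) and the standard library are available. Lean on these libraries where they do the work, as an engineer would, in place of code of your own. Each camera call takes 0.05 s, during which the arm holds its last target. There are 200 camera calls.

TASK

Set the brass-headed index pin from its wooden stand into the hole of the turntable's lug, foot resting on the base, and let go; then gently push a red post to turn the turntable to the red index mark, until the pin drops into the base, head down on the lug. With the pin down, bed the turntable against it: keep pushing the post the same way at a steady 12 N or so for a second, never over 16 N, then back away. Do not jam the pin, and leave the clamp, dish and wood offcut alone.

Things in the scene. Friction and masses are not known exactly. Their poses are not given: they have to be found in the camera images.
- base: Grey square base, 190 x 190 x 24 mm, fixed to the table. Origin at the centre of its underside; z up. The turntable's axis passes vertically through this origin. The index hole lies towards its own -y, beside a red T mark painted on the base; all points here have the axes of their body.
- turntable: Aluminium turntable: 100 mm disc with a lug (30 mm wide, to its own -y, ending 90 mm from the axis) and two 18 mm arms with posts. Origin on the axis, underside, 25 mm above the table; top at 39 mm; a block at the centre reaches 59 mm. Turns freely about z, drag about 1.5 N at a post, stays where left. Starts 0.6 to 1.2 rad clockwise (from above) of the index mark: turn it counter-clockwise.
- lug_hole (a point): Centre of the mouth of the hole through the lug, at the lug's top, 72 mm from the axis and 39 mm above the table. Hole diameter 14 mm, through the full 14 mm; the flat base is 1 mm below it.
- index_hole (a point): Centre of the mouth of the index hole in the base's top, 72 mm from the axis, 24 mm above the table. Diameter 14 mm, 21 mm deep. When the lug hole stands over it, the pin falls in by its own weight; a pin pushed sideways may hang half way until the push is eased. Locked, the turntable has 2 to 3 mm of play either way and the pin may lean 0.13 rad; then it is rigid.
- post_a (a point): Red upright plastic post, 16 mm diameter, 40 mm high (39 to 79 mm above the table), 85 mm from the axis, 120 degrees counter-clockwise (from above) of the lug. The point is the centre of its foot, 39 mm above the table.
- post_b (a point): The other red post, the same, 120 degrees clockwise of the lug. The point is the centre of its foot, 39 mm above the table.
- pin: Index pin, 70 to 120 g: steel shank 12 mm diameter, 30 mm long, foot chamfered 3 mm to 7 mm diameter, under a brass head of 20 mm diameter and 22 mm height. Origin at the centre of its foot; z up along it. Standing in the lug on the base, the foot is 24 mm and the head 54 to 76 mm above the table; fully home the head rests on the lug and the foot is 9 mm above the table.
- stand: Wooden block, 60 x 60 x 40 mm, fixed; origin at the centre of its underside. The pin stands in its central hole (14 mm diameter, 20 mm deep), foot 20 mm above the table, head from 50 to 72 mm.
- clamp: Small red C-clamp lying on the table, about 75 x 50 mm, 14 mm high; origin at the middle of its spine's underside. Bystander.
- dish: Round black dish, 90 mm diameter, 16 mm high; origin under its centre. Bystander.
- offcut: Wood offcut, 70 x 45 x 22 mm; origin under its centre. Bystander.

How it is judged:
On the way, in this order (a step that is already met when the one before it is completed fails the run):
1. the pin stands in the lug hole with its foot on the base, let go (horizontal distance between pin and lug_hole below 0.004 m and height (world z) of pin between 0.021 and 0.028 m and angle between pin's own z axis and vertical below 0.2 rad and contact force between the fingers and pin below 0.08 N), for 0.2 s.
2. a red post is pushed while the pin rides in the lug (contact force between the fingers and turntable above 0.3 N and (horizontal distance between the grasp point and post_a below 0.08 m or horizontal distance between the grasp point and post_b below 0.08 m) and horizontal distance between pin and lug_hole below 0.005 m and height (world z) of pin between 0.021 and 0.03 m), for 0.1 s.
3. the pin is down in the index hole and a red post is pressed onto it with 8 N or more (horizontal distance between pin and index_hole below 0.004 m and height (world z) of pin below 0.0125 m and contact force between the fingers and turntable above 8 N and (horizontal distance between the grasp point and post_a below 0.08 m or horizontal distance between the grasp point and post_b below 0.08 m)), for 0.6 s.
At the end, for the whole second after the job is handed in: The lug hole is within 5 mm of the index hole and the pin's foot within 4 mm of its centre line; the pin is fully home (foot at most 12.5 mm above the table, that is its head within 3.5 mm of the lug), upright within 0.2 rad (it has play), and pin and turntable are at rest (horizontal distance between pin and index_hole below 0.004 m and horizontal distance between lug_hole and index_hole below 0.005 m and height (world z) of pin below 0.0125 m and angle between pin's own z axis and vertical below 0.2 rad and linear speed of pin below 0.01 m/s and angular speed of turntable below 0.03 rad/s); the robot touches nothing.
It fails at once if the robot pushes the turntable or a post with more than 16 N (contact force between any of the fingers, the arm and turntable above 16 N).
It fails at once if the pin is jammed against the lug or the base with more than 60 N in all (contact force between pin and turntable above 60 N or contact force between pin and base above 60 N).
It fails at once if a bystander (clamp, dish, offcut) is moved more than 15 mm (distance of any of clamp, dish, offcut from where it was at the start of the episode above 0.015 m).
It also fails if it takes over 72 s, if anything falls off the work surface, if the arm or the gripper's body presses on something with over 40 N, if the wrist force passes 120 N, or if a joint passes its speed limit or range.

## Working session

There is one attempt and no reset: what is moved stays moved. The work goes in short steps, each a Python script; the robot and the scene stay as the last script left them, time stands still between calls to the robot, and variables do not carry over. Pictures are saved under pics/ and viewed, at most 10 in all, crops included, and the job is handed in when it is done.

```bash
mkdir -p pics; ls
python3 - <<'E'
from bench import bot
import cv2
for n in ("scene","top"):
    f=bot.grab_frame(n); cv2.imwrite(f"pics/{n}0.png",cv2.resize(f["frame"][:,:,::-1],(800,600),interpolation=cv2.INTER_CUBIC))
    print(n,f["fx"],f["cx"],f["cy"],f["R"],f["t"])
s=bot.read_state();print(s["time_s"],s["orientation"],s["force"],bot.grasp_offset)
E
```

```text
pics
scene 360.2155348490306 255.05008455187917 202.11672338799622 [[-0.07907256  0.99680721 -0.01108668]
 [ 0.7996387   0.05678326 -0.59779061]
 [-0.59525245 -0.05613417 -0.80157562]] [ 0.05297878 -0.41556545  1.57251521]
top 388.98480906638946 257.2961038284505 190.20009189806234 [[ 2.52142308e-02 -9.99682027e-01  2.95901674e-04]
 [-9.94431158e-01 -2.51120880e-02 -1.02352601e-01]
 [ 1.02327487e-01  2.28648826e-03 -9.94748138e-01]] [-0.03255449  0.5757665   0.98533242]
0.1 [ 9.74142317e-01  2.25934346e-01 -1.76843115e-04 -6.22177565e-04] [ 0.90365196 -0.48414289  0.43929623] 0.0187
```

View pics/top0.png

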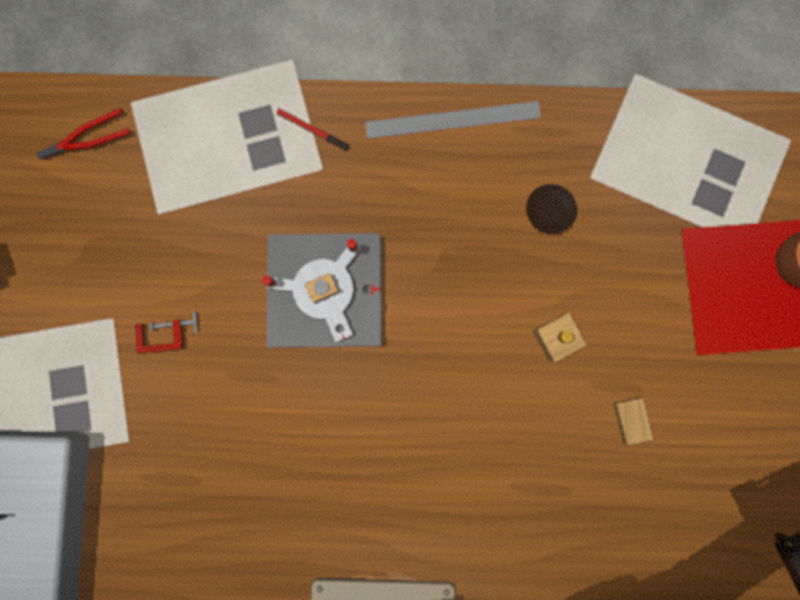

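View pics/scene0.png

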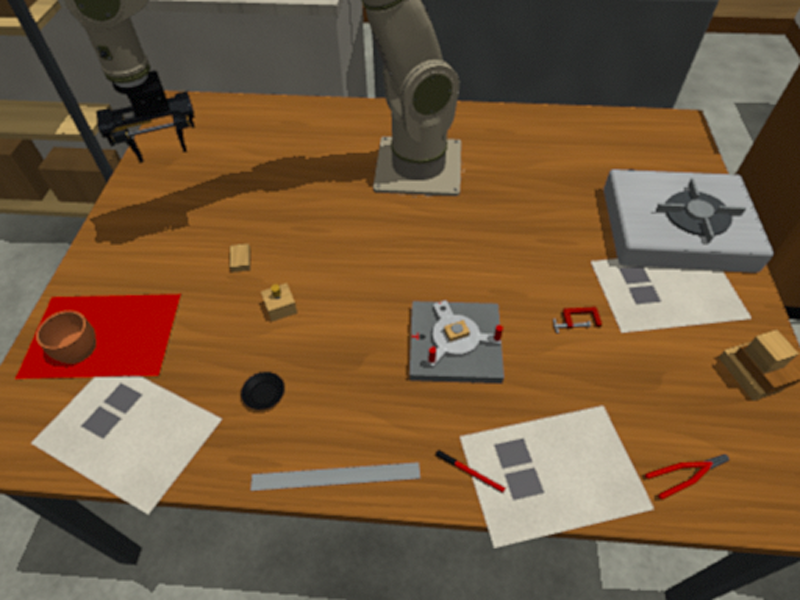

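The top view shows the following, in 800x600 pixels:
- **Base:** corners at (267,234), (380,234), (383,347) and (267,347).
- **Turntable:** lug hole at (340,328), index hole at (368,289), posts at (352,244) and (268,281).
- **Pin:** head at (567,336) on the stand.
- **Bystanders:** dish at (552,209), offcut at (634,421), clamp at (165,335).

The scene view agrees with this layout.

```bash
cat > h.py <<'E'
from bench import bot
import numpy as np, cv2
from scipy.spatial.transform import Rotation as Rn
def ray(f,u,v,fish=False):
    a=np.array([(u-f["cx"])/f["fx"],(v-f["cy"])/f["fy"]])
    if fish:
        r=np.linalg.norm(a); d=np.array([*(a/r*np.sin(r)),np.cos(r)]) if r>1e-9 else np.array([0,0,1.])
    else: d=np.array([*a,1.])
    R=np.array(f["R"]); return -R.T@np.array(f["t"]), R.T@d
def pt(f,u,v,z,fish=False):
    c,d=ray(f,u,v,fish); return c+d*(z-c[2])/d[2]
def px(f,X,fish=False):
    p=np.array(f["R"])@X+np.array(f["t"]); a=p[:2]/p[2]
    if fish:
        r=np.hypot(*p[:2]); a=p[:2]/r*np.arctan2(r,p[2])
    return a*[f["fx"],f["fy"]]+[f["cx"],f["cy"]]
def ori(yaw):  # tool down, tool x axis at world angle yaw (tool y = yaw-90deg)
    return (Rn.from_euler('z',yaw)*Rn.from_quat([1,0,0,0])).as_quat()
E
python3 - <<'E'
from h import *
f=bot.grab_frame("top"); k=1.5625
P=lambda u,v,z:pt(f,u/k,v/k,z)
for n,u,v,z in [("c1",267,234,.024),("c2",380,234,.024),("c3",383,347,.024),("c4",267,347,.024),("lug",340,328,.039),("idx",368,289,.024),("pa",352,244,.079),("pb",268,281,.079),("pin",567,336,.072),("off",634,421,.022),("dish",552,209,.016),("blk",321,288,.059)]:
    print(n,P(u,v,z).round(4))
c=np.mean([P(267,234,.024),P(380,234,.024),P(383,347,.024),P(267,347,.024)],axis=0);print(c)
s=bot.read_state();print(Rn.from_quat(s["orientation"]).as_matrix().round(2))
pin=P(567,336,.072)
best=None
for y in np.arange(-np.pi,np.pi,np.pi/8):
    q=bot.solve_ik([pin[0],pin[1],.16],ori(y)); print(round(y,2),None if q is None else np.round(q,2))
E
```

```text
c1 [0.679  0.2138 0.024 ]
c2 [0.6838 0.0221 0.024 ]
c3 [0.4928 0.0116 0.024 ]
c4 [0.488  0.2046 0.024 ]
lug [0.5219 0.0827 0.039 ]
idx [0.5894 0.0395 0.024 ]
pa [0.6549 0.0642 0.079 ]
pb [0.5918 0.1959 0.079 ]
pin [ 0.5167 -0.2818  0.072 ]
off [ 0.3818 -0.4053  0.022 ]
dish [ 0.7366 -0.2717  0.016 ]
blk [0.585  0.1138 0.059 ]
[0.58588594 0.11300758 0.024     ]
[[ 0.9   0.44 -0.  ]
 [ 0.44 -0.9   0.  ]
 [-0.   -0.   -1.  ]]
-3.14 [ 0.9   0.35 -0.58  1.62  0.2   1.23  1.85]
-2.75 [ 0.93  0.36 -0.63  1.62  0.22  1.24  2.23]
-2.36 [ 1.33  0.61 -1.24  1.6   0.59  1.36  2.37]
-1.96 None
-1.57 [-0.45  0.52  1.17  1.69 -0.5   1.27 -2.32]
-1.18 [ 0.51  0.3  -0.11  1.64  0.03  1.21 -2.35]
-0.79 [ 0.55  0.3  -0.15  1.64  0.05  1.21 -1.97]
-0.39 [ 0.58  0.3  -0.2   1.64  0.06  1.21 -1.59]
0.0 [ 0.62  0.31 -0.23  1.63  0.07  1.21 -1.2 ]
0.39 [ 0.64  0.31 -0.26  1.63  0.08  1.21 -0.82]
0.79 [ 0.68  0.31 -0.31  1.63  0.1   1.21 -0.44]
1.18 [ 0.72  0.32 -0.36  1.63  0.12  1.22 -0.06]
1.57 [ 0.76  0.33 -0.42  1.63  0.14  1.22  0.32]
1.96 [ 0.8   0.33 -0.46  1.62  0.15  1.22  0.7 ]
2.36 [ 0.82  0.34 -0.49  1.62  0.17  1.22  1.09]
2.75 [ 0.86  0.34 -0.53  1.62  0.18  1.23  1.47]
```

Radii check: lug 71 mm (should be 72), posts 85 and 83 mm (85), index hole 74 mm (72), so all are consistent. Next is a close look above the pin.

Run:
```python
from h import *
bot.goto([.5167,-.2818,.16],ori(.44))
bot.command_gripper(.045,15)
f=bot.grab_frame("wrist");np.save("f1.npy",f,allow_pickle=True)
cv2.imwrite("pics/w1.png",cv2.resize(f["frame"][:,:,::-1],(800,600),interpolation=cv2.INTER_CUBIC))
print(f["fx"],f["cx"],f["cy"],np.round(f["R"],3),px(f,np.array([.5167,-.2818,.072]),True)*1.5625, px(f,np.array([.5167,-.2818,.141]),True)*1.5625)
s=bot.read_state();print(s["time_s"],s["tool_pos"],s["force"])
```

```text
297.3186396354542 254.02894583260434 189.32248784288115 [[ 0.425 -0.905  0.001]
 [-0.87  -0.409  0.275]
 [-0.248 -0.118 -0.961]] [395.46026685 303.23818701] [395.20978615 350.66491828]
2.5583 [ 0.51672412 -0.28180129  0.16002783] [ 0.180344   -0.56371932  0.08275488]
```

View pics/w1.png

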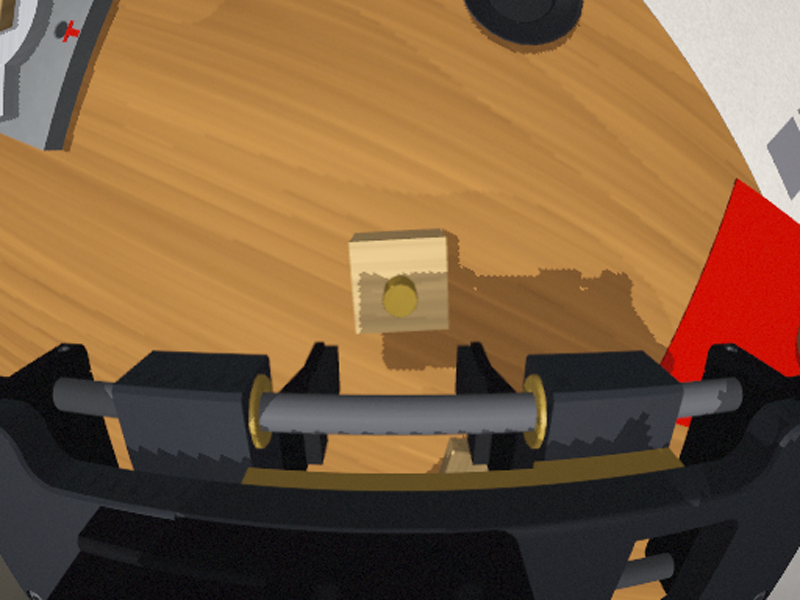

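The wrist view shows the pin head's top face centred at about (400,300), against a prediction of (395,303), so the correction is about 2 mm. Grasp it.

Run:
```python
from h import *
f=np.load("f1.npy",allow_pickle=True).item()
p=pt(f,400/1.5625,300/1.5625,.072,True);print(p)
bot.servo_line([p[0],p[1],.16],.1)
hit=bot.servo_line([p[0],p[1],.046],.1,stop_force=6)
w=bot.command_gripper(0,20); s=bot.read_state();print(hit,s["tool_pos"],s["width"],s["grasp_force"],s["force"])
bot.servo_line([p[0],p[1],.125],.1)
s=bot.read_state();print(s["width"],s["grasp_force"],s["force"])
# above lug
bot.goto([.5219-.01,.0827-.005,.13],ori(.44))
f=bot.grab_frame("wrist");np.save("f2.npy",f,allow_pickle=True)
cv2.imwrite("pics/w2.png",cv2.resize(f["frame"][:,:,::-1],(800,600),interpolation=cv2.INTER_CUBIC))
s=bot.read_state();print(s["time_s"],s["tool_pos"],s["width"])
for X in [(.5219,.0827,.039)]: print(px(f,np.array(X),True)*1.5625)
```

```text
[ 0.5195046  -0.28330152  0.072     ]
False [ 0.51957579 -0.28331947  0.04611135] 0.019728030756971663 19.932792170438915 [ 0.17086151 -0.25888411  0.65177809]
0.019419437491754645 19.942863257601857 [-0.06667994  0.0868527  -0.85009324]
7.0167 [0.51229966 0.0760699  0.12983421] 0.01918511427679458
[392.06049031 282.14592649]
```

View pics/w2.png

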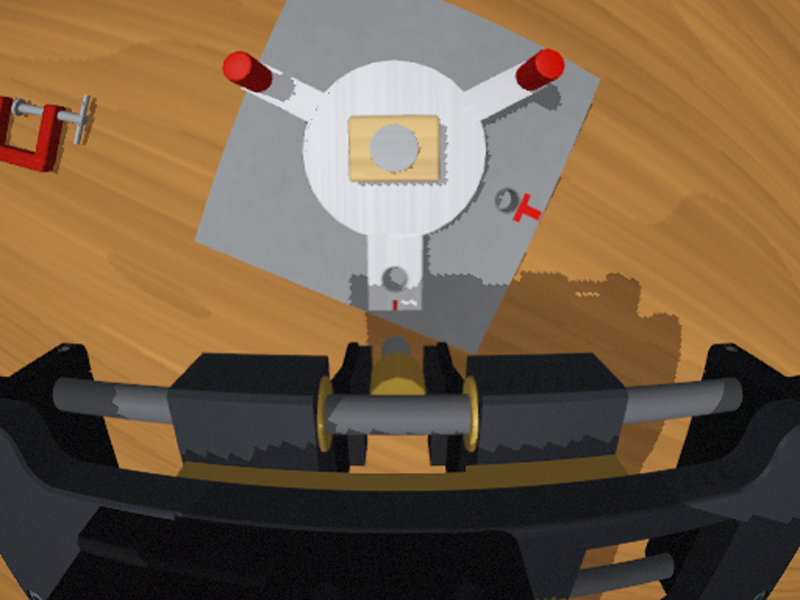

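The wrist view shows the lug hole at (395,279), the index hole at (507,201), the post tops at (549,66) and (239,67), and the pin shank hanging at about (397,345).

Run:
```python
from h import *
f=np.load("f2.npy",allow_pickle=True).item(); k=1.5625
Q=lambda u,v,z:pt(f,u/k,v/k,z,True)
lug=Q(395,279,.039);idx=Q(507,201,.024);blk=Q(394,148,.061);pa=Q(552,64,.079);pb=Q(235,67,.079)
print(lug,idx,blk,pa,pb,[np.linalg.norm((a-blk)[:2]) for a in(lug,idx,pa,pb)])
t=np.array(bot.read_state()["tool_pos"])
print("foot px",px(f,np.array([t[0],t[1],t[2]-.026]),True)*k)
```

```text
[0.52424994 0.08197245 0.039     ] [0.59150993 0.0410461  0.024     ] [0.58907056 0.11270365 0.061     ] [0.65912943 0.06376733 0.079     ] [0.5951582  0.19783445 0.079     ] [np.float64(0.071736457222568), np.float64(0.07169906095088086), np.float64(0.08545764869326662), np.float64(0.08534818257832757)]
foot px [395.38109044 344.46237056]
```

Radii from the wrist view are 71.7, 71.7, 85.5 and 85.3 mm, which is an excellent match. Inserting now.

Run:
```python
from h import *
x,y=.5242,.0820
bot.servo_line([x,y,.13],.1); bot.servo_line([x,y,.072],.08)
f0=np.array(bot.read_state()["force"])
hit=bot.servo_line([x,y,.0505],.02,stop_force=6)
s=bot.read_state();print(hit,s["tool_pos"],np.array(s["force"])-f0,s["width"],s["time_s"])
f=bot.grab_frame("wrist");np.save("f3.npy",f,allow_pickle=True)
cv2.imwrite("pics/w3.png",cv2.resize(f["frame"][:,:,::-1],(800,600),interpolation=cv2.INTER_CUBIC))
```

```text
False [0.52429958 0.08203559 0.05063472] [ 0.0903832  -0.15053318  0.34427737] 0.019196242060837948 9.4
```

View pics/w3.png

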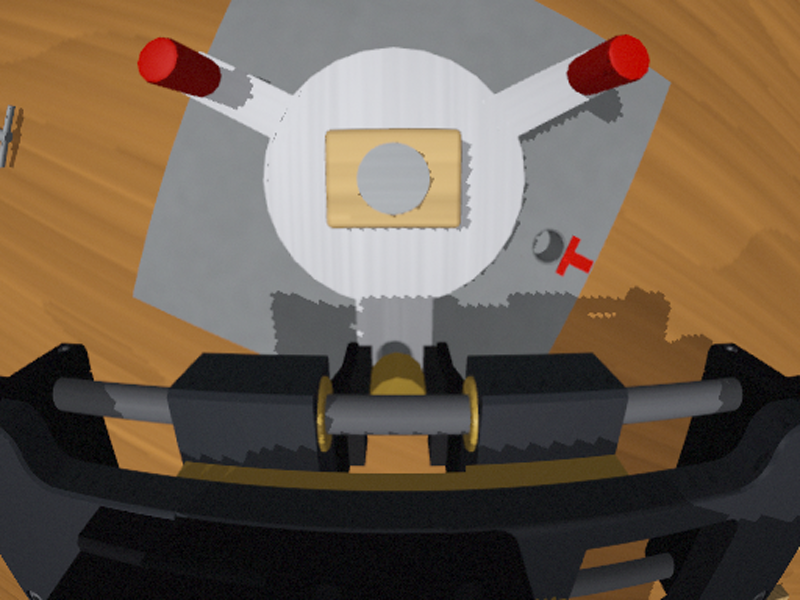

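The pin went in without contact: TCP at 50.6 mm puts the foot about 0.6 mm above the base. The image shows the shank in the lug, with post tops at (622,57) and (163,62). Release, lift and look.

Run:
```python
from h import *
t=bot.read_state()["tool_pos"]
bot.command_gripper(.036,10); bot.wait(.3)
bot.servo_line([t[0],t[1],.085],.05); bot.wait(.2)
bot.servo_line([t[0]-.02,t[1]-.01,.15],.12); bot.wait(.1)
f=bot.grab_frame("wrist");np.save("f4.npy",f,allow_pickle=True)
cv2.imwrite("pics/w4.png",cv2.resize(f["frame"][:,:,::-1],(800,600),interpolation=cv2.INTER_CUBIC))
print(bot.read_state()["time_s"],px(f,np.array([.5242,.082,.076]),True)*1.5625,-np.array(f["R"]).T@f["t"])
```

```text
12.3 [394.63253491 269.70485064] [0.57302852 0.10384998 0.31122986]
```

View pics/w4.png

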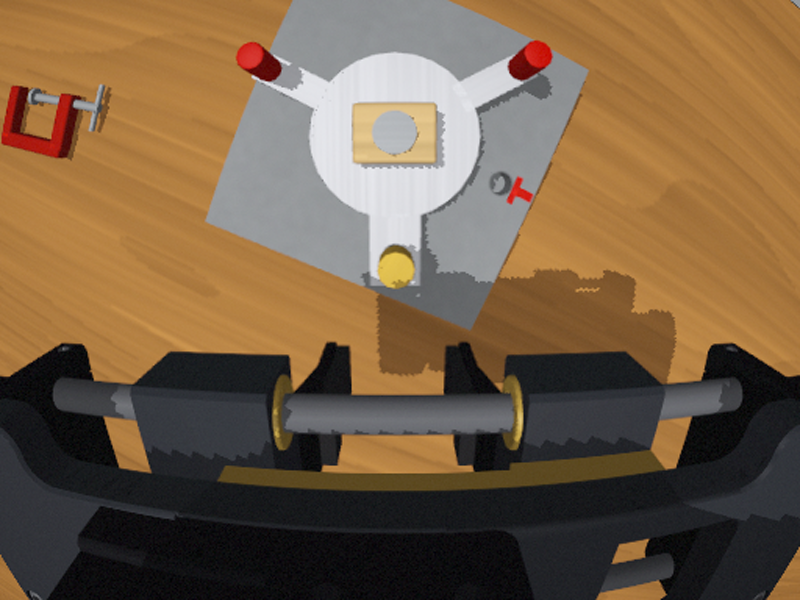

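The pin stands upright in the lug with its head at (396,267), and the turntable has not moved. Next I approach behind post_a and push along the arc.

```bash
cat > push.py <<'E'
from h import *
C=np.array([.589,.1127]); R=.085
def pose(th,back,z=.047):
    t=np.array([-np.sin(th),np.cos(th)]); p=C+R*np.array([np.cos(th),np.sin(th)])-back*t
    return [p[0],p[1],z], ori(th+np.pi/2), t
def ft(t,f0): return -float(np.dot((np.array(bot.read_state()["force"])-f0)[:2],t))
E
python3 - <<'E'
from push import *
th=np.arctan2(-.049,.0701); print(np.degrees(th))
bot.command_gripper(0,20)
p,o,t=pose(th,.045,.14); bot.goto(p,o); 
p,o,t=pose(th,.045); bot.servo_line(p,.1); bot.wait(.2)
f0=np.array(bot.read_state()["force"]); np.save("f0.npy",f0)
p,o,t=pose(th,.012); hit=bot.servo_line(p,.02,stop_force=1.2)
s=bot.read_state(); rel=np.array(s["tool_pos"])[:2]-pose(th,0)[0][:2]
print(hit,"back",-rel@t,"F",ft(t,f0),np.array(s["force"])-f0,s["time_s"],s["width"])
E
```

```text
-34.953603493914144
True back 0.01582027379540529 F -0.20151534281497308 [ 0.88504017 -0.37277886  0.07304176] 16.3917 0.0006757639538828267
```

Run:
```python
from push import *
f0=np.load("f0.npy"); th=np.radians(-34.95); out=[]
while th<np.radians(18):
    th+=np.radians(3); p,o,t=pose(th,.0165)
    hit=bot.servo_line(p,.02,rotation=o,stop_force=6); F=ft(t,f0); out.append(round(F,1))
    if hit or F>6: print("stop",np.degrees(th),hit); break
s=bot.read_state(); print(out,np.degrees(th),s["time_s"])
f=bot.grab_frame("top");np.save("f5.npy",f,allow_pickle=True)
cv2.imwrite("pics/t5.png",cv2.resize(f["frame"][130:240,150:260,::-1],(600,600),interpolation=cv2.INTER_CUBIC))
```

```text
[2.5, 2.2, 2.0, 1.0, 1.2, 1.1, 1.6, 1.1, 1.5, 1.1, 0.7, 1.2, 1.9, 0.6, 0.6, 1.8, 2.0, 1.1] 19.050000000000004 23.1333
```

View pics/t5.png

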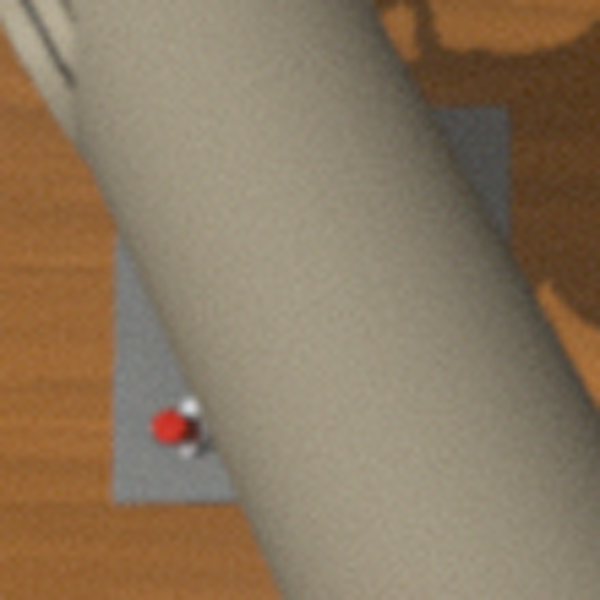

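The top view is mostly blocked by the arm. Post_b's top shows at crop (168,425), so the table is following the push, with F at about 1.5 N of drag. I'll continue slowly until the pin locks.

Run:
```python
from push import *
f=np.load("f5.npy",allow_pickle=True).item(); b=pt(f,150+168*110/600,130+425*110/600,.079)
print("post_b angle",np.degrees(np.arctan2(b[1]-.1127,b[0]-.5865)))
f0=np.load("f0.npy"); th=np.radians(19.05); out=[]
while th<np.radians(38):
    th+=np.radians(1 if th<np.radians(27) else .4); p,o,t=pose(th,.0165)
    hit=bot.servo_line(p,.007,rotation=o,stop_force=4); F=ft(t,f0); out.append(round(F,1))
    if hit or F>4.5: print("stop",hit); break
print(out,np.degrees(th),bot.read_state()["time_s"])
# ease 1.5 mm
q=np.array(bot.read_state()["tool_pos"]); q[:2]-=.004*t; bot.servo_line(q,.02); bot.wait(.2)
np.save("th.npy",th); print(ft(t,f0))
f=bot.grab_frame("scene");np.save("f6.npy",f,allow_pickle=True)
u,v=px(f,np.array([.589,.1,.05])).astype(int)
a=cv2.resize(f["frame"][v-37:v+38,u-50:u+50,::-1],(800,600),interpolation=cv2.INTER_CUBIC)
cv2.imwrite("pics/s6.png",a); print(u,v)
I=np.array([.5895,.041]);
for z in (.061,.076): print(z,(px(f,np.array([*I,z]))-[u-50,v-37])*8)
```

```text
post_b angle 138.32099964176342
stop False
[2.3, 2.1, 2.0, 2.6, 3.3, 2.0, 1.8, 2.2, 2.5, 1.3, 1.6, 2.0, 1.6, 2.2, 1.9, 2.4, 2.2, 1.7, 2.5, 1.1, 1.6, 1.5, 2.5, 2.3, 2.7, 2.4, 5.1] 34.65000000000002 30.8667
1.1315323378833813
287 211
0.061 [259.03357992 278.32385599]
0.076 [259.80971825 256.57123783]
```

View pics/s6.png

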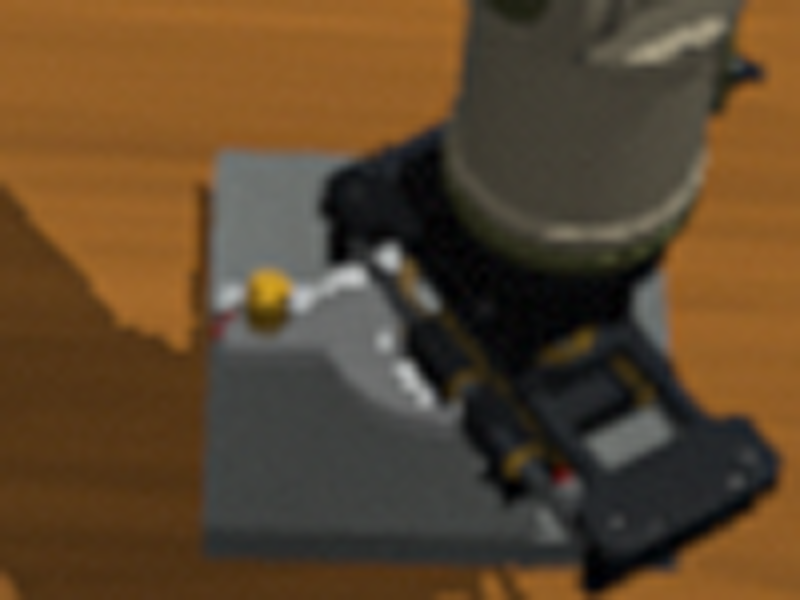

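The scene crop shows the head at (268,290) with its lower rim on the lug. The predicted top is at row 278 if home and 257 if standing, so the pin is home. I'll re-zero the force out of contact and bed gently.

Run:
```python
from push import *
th=float(np.load("th.npy")); t=pose(th,0)[2]
def avg(n=10):
    a=[]
    for _ in range(n): a.append(bot.read_state()["force"]); bot.wait(.015)
    return np.mean(a,0),np.std(a,0)
f0,sd=avg(20); print(sd)
F=lambda n=6:-float((avg(n)[0]-f0)[:2]@t)
q=np.array(bot.read_state()["tool_pos"]); start=q.copy(); d=0; out=[]; step=.0005
q[:2]+=.003*t; bot.servo_line(q,.01,stop_force=5)
for i in range(70):
    v=F(); out.append(round(v,1))
    if v>10.8: break
    q[:2]+=(.0004 if v<4 else .0002)*t; bot.servo_line(q,.01,stop_force=6)
print(out,bot.read_state()["time_s"])
hold=[]
for i in range(8):
    v=F(10); hold.append(round(v,1))
    if v>13.2 or v<10.3:
        q[:2]+=(-.0001 if v>12 else .0001)*t; bot.servo_line(q,.01)
print(hold,(q-start)[:2]@t,bot.read_state()["time_s"])
e=np.array(bot.read_state()["tool_pos"]); e[:2]-=.02*t; bot.servo_line(e,.03)
e[2]=.2; bot.servo_line(e,.15); bot.goto([.45,-.2,.25],ori(.44))
f=bot.grab_frame("top"); cv2.imwrite("pics/t7.png",cv2.resize(f["frame"][140:230,160:255,::-1],(633,600),interpolation=cv2.INTER_CUBIC))
P=lambda X:(px(f,np.array(X))-[160,140])*600/90
print(P([.589,.041,.061]),P([.589,.041,.076]),bot.read_state()["time_s"])
```

```text
[0.37365353 0.46233927 0.37203378]
[-0.2, 0.1, 0.0, 1.8, 3.7, 4.9, 5.5, 6.1, 6.3, 6.7, 7.3, 7.6, 7.8, 8.2, 8.9, 9.2, 9.5, 10.0, 10.2, 10.7, 11.2] 39.3667
[11.3, 11.2, 11.0, 11.1, 11.1, 11.0, 11.0, 10.8] 0.00800000000000047 40.7
[494.1757196  289.31534313] [491.81173132 284.51368836] 44.3417
```

View pics/t7.png

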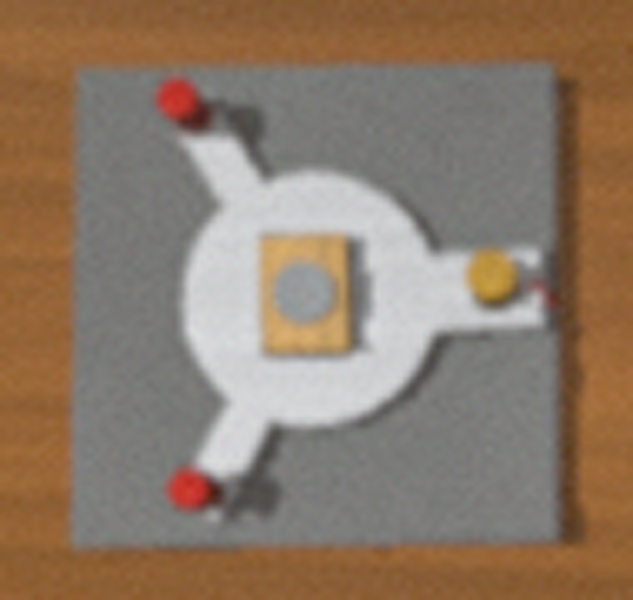

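The top view shows the turntable at the mark with the brass head at (492,276). It leans a few mm counter-clockwise, which is within the stated play. One oblique wrist look to confirm the head is down on the lug.

Run:
```python
from h import *
bot.goto([.589,-.19,.07],ori(np.pi/2)); bot.wait(.1)
f=bot.grab_frame("wrist"); k=6
u,v=px(f,np.array([.589,.041,.05]),True).astype(int); print(u,v)
v0=max(v-50,0);u0=u-66
cv2.imwrite("pics/w8.png",cv2.resize(f["frame"][v0:v0+100,u0:u0+133,::-1],None,fx=k,fy=k,interpolation=cv2.INTER_CUBIC))
for z in (.024,.039,.061,.065,.076): print(z,((px(f,np.array([.589,.041,z]),True)-[u0,v0])*k).round())
print(bot.read_state()["time_s"])
```

```text
251 -103
0.024 [ 398. -508.]
0.039 [ 398. -573.]
0.061 [ 397. -678.]
0.065 [ 397. -699.]
0.076 [ 396. -759.]
45.4
```

View pics/w8.png

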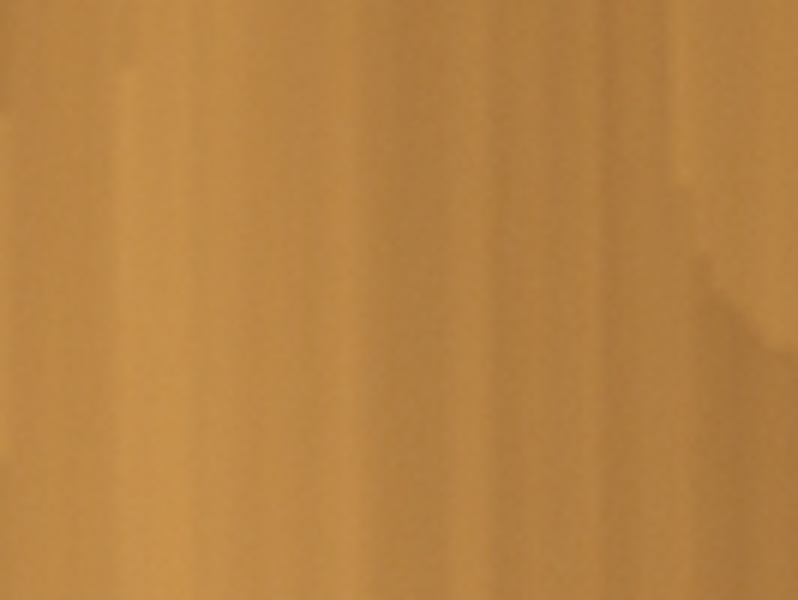

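The aim was wrong: the pin is out of that frame, which shows only bare wood. My ten views are used up, so I'll check the head height numerically by segmenting the brass from two lateral wrist views and fitting the head cylinder.

Run:
```python
from h import *
from scipy.optimize import minimize
V=[]
for dx in (-.13,.13):
    bot.goto([.589+dx,-.04,.14],ori(np.pi/2)); bot.wait(.1); f=bot.grab_frame("wrist")
    hsv=cv2.cvtColor(f["frame"],cv2.COLOR_RGB2HSV); c=px(f,np.array([.592,.041,.055]),True)
    m=((hsv[...,0]>14)&(hsv[...,0]<34)&(hsv[...,1]>110)).astype(np.uint8)
    roi=np.zeros_like(m); cv2.circle(roi,tuple(int(i) for i in c),34,1,-1); m&=roi
    n,l,st,ce=cv2.connectedComponentsWithStats(m); i=1+np.argmax(st[1:,4]); m=(l==i).astype(np.uint8)
    print(c.round(),st[i],ce[i].round(1)); cv2.imwrite(f"pics/n{dx}.png",f["frame"][:,:,::-1]); V.append((f,m))
a=np.linspace(0,2*np.pi,24,endpoint=False)
def hull(f,p):
    x,y,z,tx,ty=p; ax=np.array([tx,ty,1]);ax/=np.linalg.norm(ax); e1=np.cross([0,1,0],ax);e1/=np.linalg.norm(e1);e2=np.cross(ax,e1)
    P=[px(f,np.array([x,y,z])+s*ax+.01*(np.cos(t)*e1+np.sin(t)*e2),True) for s in(-.011,.011) for t in a]
    return cv2.convexHull(np.array(P,np.float32))
def cost(p):
    c=0
    for f,m in V:
        h=np.zeros((384*4,512*4),np.uint8); cv2.fillConvexPoly(h,np.round(hull(f,p)*4+1.5).astype(np.int32),255)
        h=cv2.resize(h,(512,384),interpolation=cv2.INTER_AREA)/255.; c+=np.abs(h-m).sum()/m.sum()
    return c
for z in (.050,.0535,.057,.065):
    g=lambda q:cost([q[0],q[1],z,q[2],q[3]])
    s0=np.array([.592,.041,.05,0]); S=np.vstack([s0]+[s0+d for d in np.diag([.004,.004,.1,.1])])
    r=minimize(g,s0,method="Nelder-Mead",options=dict(initial_simplex=S,maxfev=150)); print(z,r.x.round(4),round(r.fun,3))
print(bot.read_state()["time_s"])
```

```text
[401. 105.] [390  94  29  22 524] [404.1 104.6]
[111. 106.] [104  94  26  22 465] [116.5 104.7]
0.05 [ 0.5971  0.0419  0.0343 -0.0301] 0.275
0.0535 [0.5974 0.0418 0.265  0.0121] 0.274
0.057 [0.5964 0.0417 0.0293 0.0021] 0.578
0.065 [ 0.6002  0.0411  0.1413 -0.0563] 1.254
47.5667
```

The fit puts the head centre at z of about 50–53 mm: 50 mm means fully home, and a slight lean adds about 1 mm. 57 and 65 mm fit badly, so the pin is home. The robot is clear, so I'm handing in.

```bash
python3 -c "
from bench import bot
print(bot.sign_off())"
```

```text
the job is handed in; nothing more can be done
None
```

I handed the job in at about 48 s; no verdict came back. The pin dropped into the index hole and measures as home, leaning slightly. The turntable was bedded by steady pushing on post_a at a measured 11 N for just over a second, and the arm then backed clear.

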